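# Unclamp the Morse paddle from its travel cradle

## Robot

A 7-joint arm with a two-finger parallel gripper is mounted at the origin on the work surface. World frame = base frame: x ahead of the robot, y to its left, z up, the work surface at z = 0. Lengths are in m, angles in rad, forces in N, time in s.
With the tool pointing down it reaches from about 0.4 to 0.875 m from the base axis. Payload 19.3 kg.
Tool frame: the origin (TCP) lies at the very end of the fingers, on their centre line; the grasp point (between the pads) lies bot.tcp_to_grasp behind it (bot.tcp_to_grasp is the distance from the TCP to the grasp point, in m); z points along the fingers, y is the direction in which the jaws open and shut (so a half turn about z gives the same grasp; the last joint's range is limited). The gripper opens to 85 mm and grips with 20 to 120 N. Pads are 22 mm wide; open, the fingers measure 114 mm over their backs; the gripper's body (76 mm by 85 mm) begins 54 mm behind the grasp point. The pads swing forward as they close: fully open they stand 13 mm farther back than shut.
Start: joints at [1.05, 0.521, -0.036, 1.599, 0.021, 1.021, -0.113], TCP at [0.272, -0.563, 0.231] pointing down, gripper open.
Joint ranges: [-2.91, 2.91], [-0.3, 2.13], [-1.5, 1.42], [0.17, 2.43], [-1.26, 4.41], [0.16, 1.93], [-2.52, 2.52]. Speed limits (rad/s): [1.89, 1.89, 2.39, 2.39, 3.01, 3.01, 3.01].

## Interface

Orientations are given as [roll, pitch, yaw] about the fixed x, y, z axes, in that order (R = Rz(yaw) Ry(pitch) Rx(roll)).
In Python, from workcell import bot gives the robot as it stands.
- The arm moves only by the tool servo_tool, never from a script. Its argument "targets" is a list of rows, each a list of 2 entries, a list of its own where there are three numbers: the shift along the tool's x, y, z in units of 0.05 m (1.0 is 0.05 m), then the turn about the tool's z in units of 5 degrees (1.0 is 5 degrees). A call has 1 to 12 rows; each row shifts and turns the commanded pose from where the row before left it, along the tool's axes as they then stand; what a row does not reach is not made up. A row lasts 1/8 s, in which the tool goes at most 62.5 mm and 10.7 degrees, less where a joint would pass 70% of its speed; a pose out of reach is approached as far as the arm can. A call with a number of a shift or a turn outside -1 to 1 is refused whole. A call with a gripper value outside its range is refused whole. "gripper" is the opening, from -1 (shut) to 1 (fully open), so that 0 is half open, set as the call begins (left out, the last holds). The fingers move at their own pace and stop on an object; "newtons" is the grip in N (left out, the last holds). Time passes only in rows, so rows that do not move let the fingers close. It gives the time, the measured TCP pose, the force and the opening at its end, in the units of the state.
- bot.observe(): the state, without advancing time (a new reading comes with each control period).
- bot.grab_frame(name): name is "side" or "top" or "wrist"; returns the picture (480x640x3 uint8, blue, green, red); there is no depth.
- bot.get_calibration(name): a dict with "fx", "fy", "cx", "cy" (pixels), "k1" (the pictures are not rectified: a ray, as slopes to the right and down, at radius r is drawn at 1 + k1 r^2 times it, then the intrinsics apply), "pose" (4x4, takes a point from camera to world coordinates). Camera axes: x right, y up, looking along -z (the intrinsics and any distortion apply to the point x, -y, -z); pixel columns grow to the right and rows downward; lengths in m; the calibration is good to about 2 mm. A picture is of the moment at which its call begins: read the wrist's pose just before it. get_calibration takes no time and is no camera call; for the wrist camera it gives the pose at the moment of the call.
- bot.job_done(): hands the job in, once; it reports no verdict.
The state is a dict: "clock": time; "qpos": joint angles; "qd": joint speeds; "joint_efforts": joint torques, N m; "position": TCP position; "tool_rot": TCP orientation; "force": force on the tool from outside, world axes, zero at the start; "moment": the same for the moment, N m; "grip_width": finger opening in m.
Only numpy, scipy, OpenCV 4.12 (cv2) and the standard library are available. Lean on these libraries where they do the work, as an engineer would, in place of code of your own. Each camera call takes 0.05 s, during which the arm holds its last target.

## Task

We have parked and want to go on the air: lift the sprung hold-down bar of the travel cradle until it stays open by itself and let go of it, then take the Morse paddle out by its base, not by its levers. Set the paddle down gently, not dropped, on its feet in the middle of the grey mat, squared up with it and with the finger pieces towards your side of the bench. Leave the bar standing open and everything else on the bench where it is.

Things in the scene. Friction and masses are not known exactly. Their poses are not given: they have to be found in the camera images.
- cradle: Grey sheet-steel travel cradle, fixed. Origin on the bench under the paddle's place; x points back to the hinge, y left, z up. Pan 4 mm thick, x -56 to 104, y -64 to 64 mm. Lips 8 mm above the pan locate the paddle with 2 mm play: front, back, and short ones at both sides at x = -33 and 33 mm (free for fingers between). Two ears, x 58 to 98, y = -54 and 54 mm, 94 mm high, springs outside.
- bail (a joint): Hold-down bar's angle, rad: 0 = shut, rubber pad pressing on the paddle's bridge; grows as the front grip is lifted up and back about the hinge; stop at 1.83. Over-centre springs: below about 1.2 they pull it shut (at the grip 8 N at first, less as it rises), above it they pull it open with up to 6 N and hold it at the stop. Damped hinge, 0.4 N m per rad/s.
- bail_grip (a point): Middle of the bar's front grip: black round sleeve, 14 mm diameter, 78 mm long, along the cradle's y, 186 mm from the hinge axis. Shut, it is at cradle x = -118, z = 70 mm, nothing under it. Steel rods 7 mm thick at y = -47 and 47 mm run from it to the hinge; the strap with the pad is 63 mm from the hinge. It does not spin on the bar but turns between pads pinching at about 25 N.
- bail_hinge (a point): Point on the hinge axis (parallel to the cradle's y axis), in the cradle's frame at x = 68, y = 0, z = 70 mm.
- paddle: Loose Morse paddle, 0.45 to 0.75 kg. Origin under its feet's centre; x to its back, y left, z up. Rubber feet 3 mm high; dark steel base 76 (x) by 54 mm (y), 3 to 27 mm high, mass centred in it; brass posts and bridge above, within 26 mm of y = 0, to 55 mm high. At first it stands on the pan (4 mm above the bench), axes along the cradle's. Grip the base low across y at x = 0.
- paddle_levers: The paddle's two thin levers and black finger pieces (same frame as the paddle): x -58 to +30 mm, y -11 to +11 mm, 27 to 49 mm high. Delicate: not to be gripped or pushed on.
- paddle_front (a point): Front end of the finger pieces, 58 mm in front of the paddle's origin and 38 mm above its feet.
- mat: Grey felt mat lying flat, 170 mm (x) by 140 mm (y), 3 mm thick, fixed. Origin under its centre; x points away from the operator, so its front edge is the one at -x.
- cup: Empty paper cup, 82 mm across and 105 mm high, standing between cradle and mat. Bystander.
- keyer: Aluminium keyer box 105 x 85 x 47 mm with a knob and a switch. Bystander.
- mouse: Black computer mouse 104 x 58 x 33 mm. Bystander.
- handheld: Handheld radio standing in a desk foot, 70 mm wide, 110 mm high plus aerial to 205 mm. Bystander.
- microphone: Black hand microphone lying down, 100 x 70 x 36 mm. Bystander.
There are look-alikes about, which are no part of the job. There is more than one size of the paddle; the job needs the middle-sized.

How it is judged:
On the way, in this order (a step that is already met when the one before it is completed fails the run):
1. The hold-down bar stands open by itself, let go, with the paddle still in the cradle (value of joint bail above 1.6 rad and contact force between each of the fingers, the arm and bail below 0.2 N and distance between paddle and cradle below 0.015 m), for 0.3 s.
2. The paddle is lifted clear of the cradle while the bar stays open (z of paddle in the frame of cradle above 0.03 m and value of joint bail above 1.5 rad), for 0.1 s.
At the end, for the whole second after the job is handed in: The paddle stands upright and still on its feet on the mat, its centre within 30 mm of the mat's centre along each of the mat's axes, turned no more than 0.3 rad from square with the finger pieces towards the mat's front edge (the operator's side), and the hold-down bar stands open (above 1.6 rad) (x of paddle in the frame of mat between -0.03 and 0.03 m and y of paddle in the frame of mat between -0.03 and 0.03 m and z of paddle in the frame of mat below 0.008 m and angle between paddle's own z axis and vertical below 0.08 rad and angle between the x axis of paddle and the x axis of mat, either way round below 0.3 rad and x of paddle_front in the frame of mat below 0 m and linear speed of paddle below 0.02 m/s and angular speed of paddle below 0.1 rad/s and value of joint bail above 1.6 rad); the robot touches nothing.
It fails at once if The paddle is pulled out from under the bar, or the bar falls shut behind it (paddle more than 20 mm from its start with the bar below 1.3 rad) (distance of paddle from where it was at the start of the episode above 0.02 m and value of joint bail below 1.3 rad).
It fails at once if The levers or finger pieces are gripped or pushed with more than 4 N (contact force between any of the fingers, the arm and paddle_levers above 4 N).
It fails at once if The paddle is dropped or thrown onto the mat or bench (faster than 0.4 m/s within 20 mm of it) (height (world z) of paddle below 0.023 m and linear speed of paddle above 0.4 m/s).
It fails at once if A bystander is displaced by more than 25 mm (distance of any of cup, keyer, mouse, handheld, microphone from where it was at the start of the episode above 0.025 m).
It also fails if it takes over 64 s, if anything falls off the work surface, if the arm or the gripper's body presses on something with over 40 N, if the wrist force passes 120 N, or if a joint passes its speed limit or range.

## Working session

There is one attempt and no reset: what is moved stays moved. The work goes in short steps, Python scripts to look and compute and a tool call to move; the robot and the scene stay as the last step left them, time stands still between calls to the robot, and variables do not carry over. Pictures are saved under pics/ and viewed, and the job is handed in when it is done.

Besides the shell and the picture viewer there is one more tool, called after "Emit:" by a JSON object that holds its "api" and its "payload". servo_tool: Moves the arm, as the interface text tells. Its arguments: {"type":"object","properties":{"targets":{"type":"array","items":{"type":"array"}},"gripper":{"type":"number"},"newtons":{"type":"number"}},"required":["targets"]}

```bash
ls; mkdir -p pics; python3 - <<'E'
from workcell import bot
import cv2
print(bot.observe()); print(bot.tcp_to_grasp)
for n in ("top","side","wrist"):
    c=bot.get_calibration(n); print(n,c)
    cv2.imwrite(f"pics/{n}0.png",bot.grab_frame(n))
E
```

```text
pics
{'clock': 0.0, 'qpos': array([ 1.04981392,  0.5220083 , -0.03630969,  1.6000205 ,  0.02118126,
        1.02108841, -0.11280176]), 'qd': array([-4.81142687e-04,  8.10311239e-04, -4.09554945e-04,  2.42853143e-04,
       -4.81634734e-05,  1.55589682e-04,  7.09785731e-04]), 'joint_efforts': array([ 1.84137796e-03, -9.27096248e+01,  1.98042780e+00, -3.69940639e+01,
        1.78422761e-02,  8.24717368e-03,  4.46626484e-05]), 'position': array([ 0.27210563, -0.56227595,  0.23072501]), 'tool_rot': array([-3.14045484e+00,  7.45184495e-05,  4.50745793e-01]), 'force': array([ 0.33083466, -0.27855653,  0.00463387]), 'moment': array([0.03953187, 0.04299539, 0.00952254]), 'grip_width': 0.08527279000472411}
0.0187
top {'fx': 564.3437465278461, 'fy': 564.3437465278461, 'cx': 320.57380968528224, 'cy': 241.38963270540265, 'k1': -0.07895518362828788, 'pose': array([[ 1.41000223e-05,  9.95005515e-01, -9.98199610e-02,
         3.86852247e-01],
       [-9.99905892e-01, -1.35538978e-03, -1.36517685e-02,
        -1.48790807e-02],
       [-1.37188799e-02,  9.98107596e-02,  9.94911858e-01,
         1.408
[... 273 characters left out ...]
63795e-01, -4.03492923e-01,
        -1.72659565e-01],
       [-5.81811272e-01, -5.85137816e-01,  5.64897672e-01,
         9.62726171e-01],
       [ 6.85684880e-04,  6.94201303e-01,  7.19780578e-01,
         1.30933514e+00],
       [ 0.00000000e+00,  0.00000000e+00,  0.00000000e+00,
         1.00000000e+00]])}
wrist {'fx': 396.6557969858042, 'fy': 396.6557969858042, 'cx': 319.33481200818596, 'cy': 239.00081274495955, 'k1': -0.0764640050540526, 'pose': array([[ 0.43510242,  0.86469663,  0.25096938,  0.33572804],
       [-0.90038007,  0.4182502 ,  0.11992705, -0.5310973 ],
       [-0.00126748, -0.27814837,  0.96053728,  0.37312014],
       [ 0.        ,  0.        ,  0.        ,  1.        ]])}
```

View pics/top0.png

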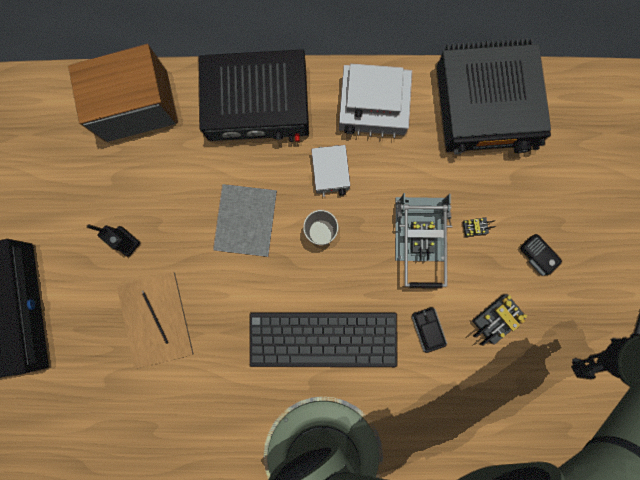

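View pics/side0.png

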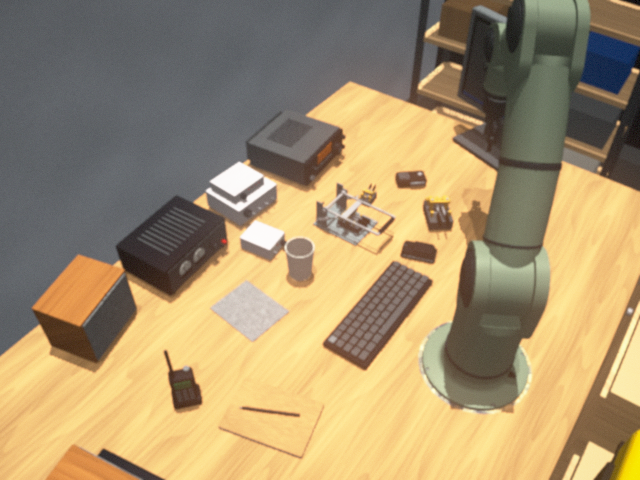

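View pics/wrist0.png

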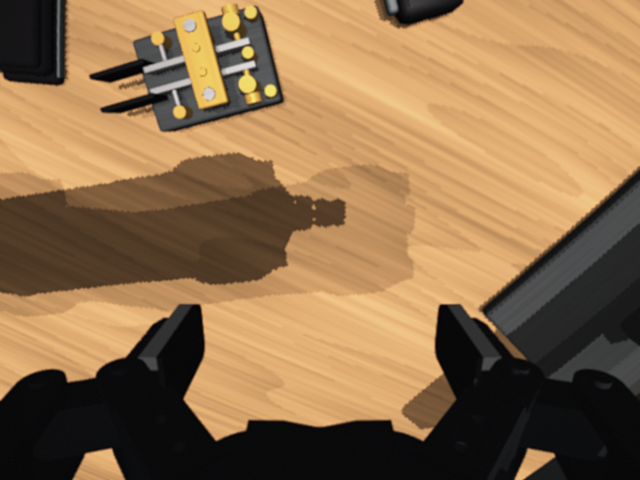

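```bash
cat > h.py <<'E'
import numpy as np, cv2
from workcell import bot
def ray(c,uv):
    K=np.array([[c['fx'],0,c['cx']],[0,c['fy'],c['cy']],[0,0,1]])
    x,y=cv2.undistortPoints(np.array([[uv]],float),K,np.array([c['k1'],0,0,0.]))[0,0]
    P=c['pose']; d=P[:3,:3]@np.array([x,-y,-1]); return P[:3,3],d
def onz(c,uv,z):
    o,d=ray(c,uv); return o+d*(z-o[2])/d[2]
def proj(c,p):
    P=c['pose']; q=P[:3,:3].T@(np.array(p)-P[:3,3]); x,y=q[0]/-q[2],-q[1]/-q[2]
    r=1+c['k1']*(x*x+y*y); return np.array([c['fx']*x*r+c['cx'],c['fy']*y*r+c['cy']])
def tri(c1,u1,c2,u2):
    o1,d1=ray(c1,u1);o2,d2=ray(c2,u2)
    s,t=np.linalg.lstsq(np.c_[d1,-d2],o2-o1,rcond=None)[0]
    return (o1+s*d1+o2+t*d2)/2, np.linalg.norm(o1+s*d1-o2-t*d2)
E
python3 - <<'E'
import cv2
a=cv2.imread("pics/top0.png"); b=a[180:360,380:540]
cv2.imwrite("pics/crop_top.png",cv2.resize(a[185:300,385:505],None,fx=5,fy=5,interpolation=cv2.INTER_CUBIC))
s=cv2.imread("pics/side0.png")
cv2.imwrite("pics/crop_side.png",cv2.resize(s[170:270,300:460],None,fx=5,fy=5,interpolation=cv2.INTER_CUBIC))
E
```

```text
(no output)
```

View pics/crop_top.png

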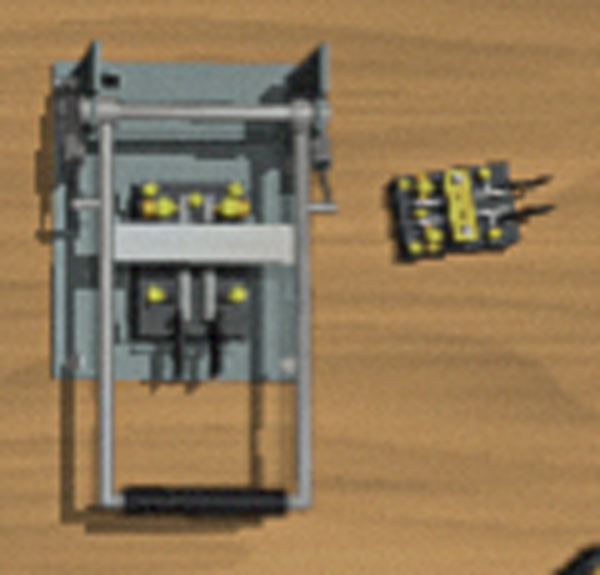

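View pics/crop_side.png

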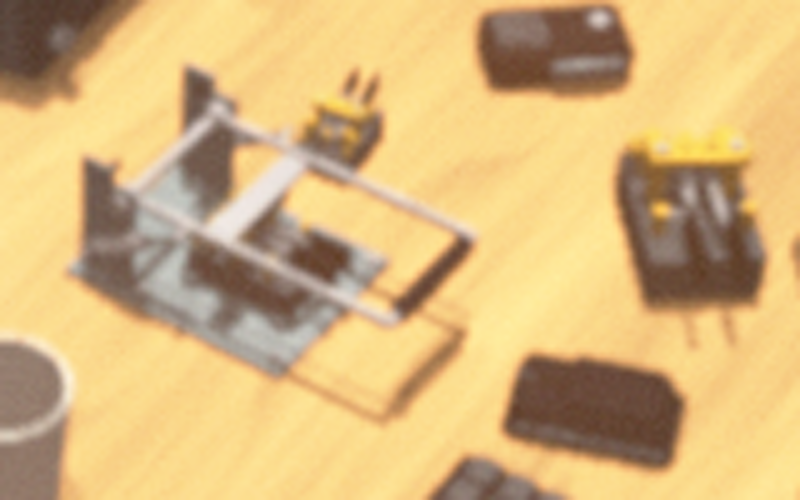

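```bash
python3 - <<'E'
from h import *
c=bot.get_calibration("top"); s=bot.get_calibration("side")
T=lambda u,v:(385+(u+.5)/5-.5,185+(v+.5)/5-.5)
S=lambda u,v:(300+(u+.5)/5-.5,170+(v+.5)/5-.5)
p={}
for n,u,v,z in [("gripL",122,500,.07),("gripR",290,500,.07),("hL",105,110,.07),("hR",302,110,.07),("rodL front",106,500,.07),("rodR front",303,500,.07),("panFL",52,380,.004),("panBL",52,65,.004),("panFR",300,380,.004)]:
    p[n]=onz(c,T(u,v),z); print(n,p[n].round(4))
print("tri grip",tri(c,T(122,500),s,S(398,308)),tri(c,T(290,500),s,S(467,240)))
x=(p["hL"]+p["hR"])/2-(p["rodL front"]+p["rodR front"])/2; print("yaw",np.arctan2(x[1],x[0]),np.linalg.norm(x))
y=p["rodL front"]-p["rodR front"];print(np.linalg.norm(y),np.arctan2(-y[0],y[1]))
y=p["hL"]-p["hR"];print(np.linalg.norm(y),np.arctan2(-y[0],y[1]))
# mat corners
im=cv2.imread("pics/top0.png"); hsv=cv2.cvtColor(im,cv2.COLOR_BGR2HSV)
m=((hsv[...,1]<40)&(hsv[...,2]>60)).astype(np.uint8); m[:170]=0;m[270:]=0;m[:,:190]=0;m[:,285:]=0
cs,_=cv2.findContours(m,0,2);k=max(cs,key=cv2.contourArea);b=cv2.boxPoints(cv2.minAreaRect(k));print(b)
q=np.array([onz(c,tuple(v),.003) for v in b]);print(q.round(4),q.mean(0))
for i in range(4): d=q[(i+1)%4]-q[i];print(np.linalg.norm(d),np.arctan2(d[1],d[0]))
# cup, others
for n,uv,z in [("cup top",(320,224),.105),("keyer",(330,168),.047),("mouse",(429,329),.033),("mousetop",(425,308),.03),("big",(499,319),.03),("small",(478,227),.02)]: print(n,onz(c,uv,z).round(3))
E
```

```text
gripL [ 0.4181 -0.2058  0.07  ]
gripR [ 0.4179 -0.2855  0.07  ]
hL [ 0.6047 -0.2005  0.07  ]
hR [ 0.6047 -0.2953  0.07  ]
rodL front [ 0.4181 -0.1982  0.07  ]
rodR front [ 0.4179 -0.2917  0.07  ]
panFL [ 0.4794 -0.1811  0.004 ]
panBL [ 0.6384 -0.1832  0.004 ]
panFR [ 0.4792 -0.3051  0.004 ]
tri grip (array([ 0.41754682, -0.20491004,  0.07740345]), np.float64(0.0008571203758157538)) (array([ 0.41746441, -0.2855263 ,  0.07115771]), np.float64(0.0009092323864038311))
yaw -0.015761713772929148 0.18672562953495664
0.09355011389394237 -0.002578474540666317
0.09484164035965525 -0.0003742842907243801
[[213.1607  249.50461]
 [221.72571 183.12592]
 [276.1423  190.1474 ]
 [267.5773  256.5261 ]]
[[0.5077 0.2744 0.003 ]
 [0.6771 0.2559 0.003 ]
 [0.6584 0.1169 0.003 ]
 [0.49   0.137  0.003 ]] [0.58330369 0.1960306  0.003     ]
0.17043020950969653 -0.10875773351593594
0.14023611681344425 -1.7050109788086172
0.16959199892774107 3.022933277877558
0.13853823161960052 1.44238160017637
cup top [0.558 0.004 0.105]
keyer [ 0.705 -0.019  0.047]
mouse [ 0.312 -0.258  0.033]
mousetop [ 0.362 -0.25   0.03 ]
big [ 0.335 -0.43   0.03 ]
small [ 0.562 -0.387  0.02 ]
```

Emit:
{"api": "servo_tool", "payload": {"targets": [[[0, 0, 0], -1], [[0, 0, 0], -1], [[0, 0, 0], -1], [[0, 0, 0], -1], [[0, 0, 0], -1], [[0, 0, 0], -1], [[0, 0, 0], -1], [[0, 0, 0], -1], [[0, 0, 0], -1], [[0, 0, 0], -1], [[0, 0, 0], -1], [[0, 0, 0], -1]], "gripper": 0}}

```text
clock: 1.65
position: [0.2722, -0.5624, 0.231]
tool_rot: [-3.141, -0.0, 1.501]
force: [-0.2, 0.4, -0.2]
grip_width: 0.043
```

```bash
cat >> h.py <<'E'
def go(target,yaw_t=None):
    o=bot.observe(); p=o['position'];y=o['tool_rot'][2]
    c,s=np.cos(y),np.sin(y); d=np.array(target)-p
    print("t",round(o['clock'],2),"pos",p.round(4),"rpy",o['tool_rot'].round(4),"q",o['qpos'].round(2),"F",o['force'].round(1),"w",round(o['grip_width'],4))
    print("units xyz:",(np.array([c*d[0]+s*d[1],s*d[0]-c*d[1],-d[2]])/.05).round(3), "turn:",None if yaw_t is None else round(np.degrees(y-yaw_t)/5,3))
E
python3 -c "
from h import *
go([.4185,-.246,.2],np.pi/2-.01)"
```

```text
t 1.65 pos [ 0.2722 -0.5624  0.231 ] rpy [-3.1413e+00 -4.0000e-04  1.5008e+00] q [ 1.22  0.53 -0.29  1.59  0.17  1.04  0.81] F [-0.2  0.4 -0.2] w 0.043
units xyz: [6.518 2.476 0.621] turn: -0.688
```

Emit:
{"api": "servo_tool", "payload": {"targets": [[[0, 0, 0], -0.69], [[0.8, 0.36, 0], 0], [[0.8, 0.36, 0], 0], [[0.8, 0.36, 0], 0], [[0.8, 0.36, 0], 0], [[0.8, 0.36, 0], 0], [[0.8, 0.36, 0], 0], [[0.8, 0.36, 0.3], 0], [[0.76, 0.34, 0.3], 0], [[0, 0, 0], 0]]}}

```text
clock: 2.9
position: [0.42, -0.2435, 0.2005]
tool_rot: [-3.141, -0.001, 1.563]
force: [-0.1, -0.3, -0.0]
grip_width: 0.0426
```

```bash
python3 - <<'E'
from h import *
go([.4185,-.246,.2],np.pi/2-.01)
c=bot.get_calibration("wrist");im=bot.grab_frame("wrist")
cv2.imwrite("pics/wrist1.png",im)
for n,p in dict(gl=(.418,-.2065,.07),gr=(.418,-.285,.07),tip=(.4185,-.246,.07)).items(): print(n,proj(c,p).round(1))
E
```

```text
t 2.9 pos [ 0.42   -0.2435  0.2005] rpy [-3.1406e+00 -1.5000e-03  1.5628e+00] q [ 0.73  0.37 -0.42  1.97  0.19  0.84  0.2 ] F [-0.1 -0.3 -0. ] w 0.0426
units xyz: [-0.05  -0.03   0.011] turn: 0.022
gl [316.2 176.6]
gr [317.4 283. ]
tip [317.5 232.1]
```

View pics/wrist1.png

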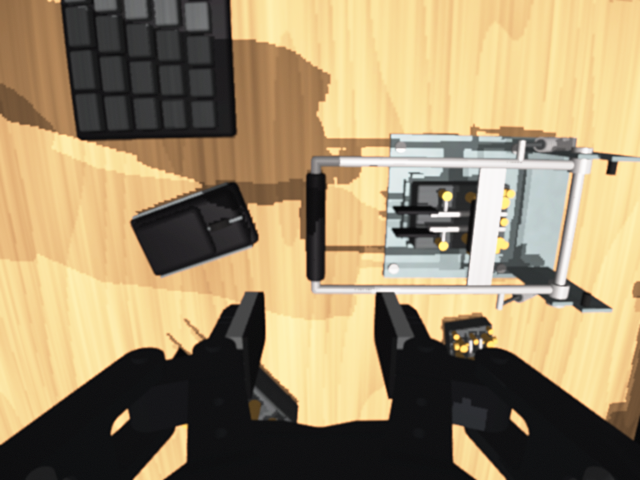

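Emit:
{"api": "servo_tool", "payload": {"targets": [[[0, -0.03, 0.5], 0], [[0, 0, 0.5], 0], [[0, 0, 0.5], 0], [[0, 0, 0.5], 0], [[0, 0, 0.5], 0], [[0, 0, 0.48], 0], [[0, 0, 0], 0], [[0, 0, 0], 0]]}}

```text
clock: 3.95
position: [0.418, -0.2471, 0.0531]
tool_rot: [3.141, 0.001, 1.557]
force: [0.5, 0.2, -0.5]
grip_width: 0.043
```

```bash
python3 - <<'E'
from h import *
go([.4185,-.244,.051],np.pi/2-.01)
cv2.imwrite("pics/wrist2.png",bot.grab_frame("wrist"))
E
```

```text
t 3.95 pos [ 0.418  -0.2471  0.0531] rpy [3.1410e+00 5.0000e-04 1.5574e+00] q [ 0.64  0.61 -0.3   2.08  0.36  0.5   0.06] F [ 0.5  0.2 -0.5] w 0.043
units xyz: [0.062 0.01  0.042] turn: -0.039
```

View pics/wrist2.png

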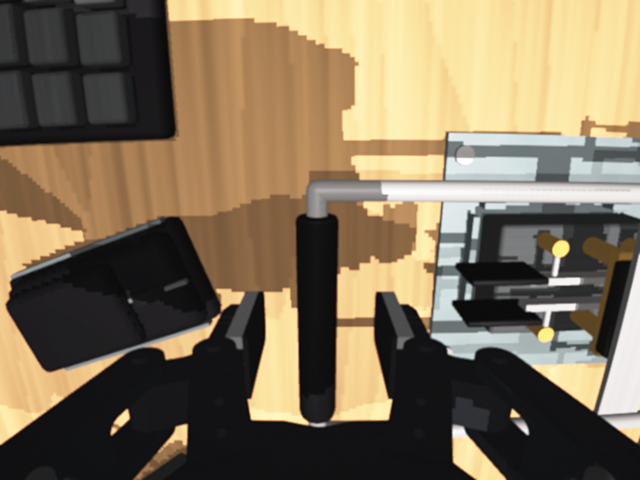

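The sleeve (column ~317, rows 215–415) stands centred between the pads (tips at x ≈ 250 and 388). I'll close at 25 N.

Emit:
{"api": "servo_tool", "payload": {"targets": [[[0, 0, 0], 0], [[0, 0, 0], 0], [[0, 0, 0], 0], [[0, 0, 0], 0], [[0, 0, 0], 0], [[0, 0, 0], 0]], "gripper": -1, "newtons": 25}}

```text
clock: 4.75
position: [0.4173, -0.2467, 0.0527]
tool_rot: [-3.141, 0.0, 1.558]
force: [-5.4, 0.5, 8.4]
grip_width: 0.0127
```

```bash
python3 - <<'E'
from h import *
go([.4185,-.244,.051],np.pi/2-.01)
# arc plan
y=bot.observe()['tool_rot'][2];r=.186
for n in (20,28):
  th=np.linspace(0,1.8,n+1)
  X=-r*np.cos(th);Z=r*np.sin(th)
  print([(round(a,2),round(b,2)) for a,b in zip(np.diff(X)/.05,-np.diff(Z)/.05)])
E
```

```text
t 4.75 pos [ 0.4173 -0.2467  0.0527] rpy [-3.1409e+00  5.0000e-04  1.5578e+00] q [ 0.64  0.61 -0.3   2.08  0.36  0.5   0.06] F [-5.4  0.5  8.4] w 0.0127
units xyz: [0.054 0.023 0.035] turn: -0.034
[(np.float64(0.02), np.float64(-0.33)), (np.float64(0.05), np.float64(-0.33)), (np.float64(0.07), np.float64(-0.33)), (np.float64(0.1), np.float64(-0.32)), (np.float64(0.13), np.float64(-0.31)), (np.float64(0.16), np.float64(-0.29)), (np.float64(0.18), np.float64(-0.28)), (np.float64(0.21), np.float64(-0.26)), (np.float64(0.23), np.float64(-0.24)), (np.float64(0.25), np.float64(-0.22)), (np.float64(0.27), np.float64(-0.2)), (np.float64(0.29), np.float64(-0.17)), (np.float64(0.3), np.float64(-0.14)), (np.float64(0.31), np.float64(-0.12)), (np.float64(0.32), np.float64(-0.09)), (np.float64(0.33), np.float64(-0.06)), (np.float64(0.33), np.float64(-0.03)), (np.float64(0.33), np.float64(0.0)), (np.float64(0.33), np.float64(0.03)), (np.float64(0.33), np.float64(0.06))]
[(np.float64(0.01), np.float64(-0.24)), (np.float64(0.02), np.float64(-0.24)), (np.float64(0.04), np.float64(-0.24)), (np.float64
[... 253 characters left out ...]
.2)), (np.float64(0.15), np.float64(-0.19)), (np.float64(0.16), np.float64(-0.18)), (np.float64(0.17), np.float64(-0.17)), (np.float64(0.18), np.float64(-0.15)), (np.float64(0.19), np.float64(-0.14)), (np.float64(0.2), np.float64(-0.13)), (np.float64(0.21), np.float64(-0.12)), (np.float64(0.22), np.float64(-0.1)), (np.float64(0.22), np.float64(-0.09)), (np.float64(0.23), np.float64(-0.07)), (np.float64(0.23), np.float64(-0.06)), (np.float64(0.23), np.float64(-0.04)), (np.float64(0.24), np.float64(-0.03)), (np.float64(0.24), np.float64(-0.01)), (np.float64(0.24), np.float64(0.0)), (np.float64(0.24), np.float64(0.02)), (np.float64(0.24), np.float64(0.03)), (np.float64(0.23), np.float64(0.05))]
```

Emit:
{"api": "servo_tool", "payload": {"targets": [[[0, 0.02, -0.33], 0], [[0, 0.05, -0.33], 0], [[0, 0.07, -0.33], 0], [[0, 0.1, -0.32], 0], [[0, 0.13, -0.31], 0], [[0, 0.16, -0.29], 0], [[0, 0.18, -0.28], 0], [[0, 0.21, -0.26], 0], [[0, 0, 0], 0]]}}

```text
clock: 5.88
position: [0.4595, -0.2473, 0.175]
tool_rot: [-3.133, 0.0, 1.557]
force: [-30.5, 2.1, 17.6]
grip_width: 0.0132
```

```bash
python3 - <<'E'
from h import *
go([.604-.186*np.cos(.72),-.246,.0513+.186*np.sin(.72)],np.pi/2-.01)
E
```

```text
t 5.88 pos [ 0.4595 -0.2473  0.175 ] rpy [-3.1329  0.      1.5568] q [ 0.68  0.46 -0.4   1.91  0.24  0.83  0.14] F [-30.5   2.1  17.6] w 0.0132
units xyz: [0.027 0.092 0.022] turn: -0.046
```

Emit:
{"api": "servo_tool", "payload": {"targets": [[[0, 0.18, -0.25], 0], [[0, 0.21, -0.23], 0], [[0, 0.24, -0.21], 0], [[0, 0.27, -0.18], 0], [[0, 0, 0], 0]]}}

```text
clock: 6.5
position: [0.5086, -0.2479, 0.2195]
tool_rot: [-3.141, 0.001, 1.558]
force: [-10.6, -0.1, 13.6]
grip_width: 0.0127
```

```bash
python3 - <<'E'
from h import *
go([.604-.186*np.cos(1.05),-.246,.0527+.0043+.186*np.sin(1.05)],np.pi/2-.01)
c=bot.get_calibration("side"); im=bot.grab_frame("side");cv2.imwrite("pics/side1.png",cv2.resize(im[80:280,250:480],None,fx=3,fy=3))
E
```

```text
t 6.5 pos [ 0.5086 -0.2479  0.2195] rpy [-3.141e+00  1.000e-03  1.558e+00] q [ 0.64  0.47 -0.41  1.76  0.22  0.96  0.14] F [-10.6  -0.1  13.6] w 0.0127
units xyz: [0.039 0.056 0.022] turn: -0.033
```

View pics/side1.png

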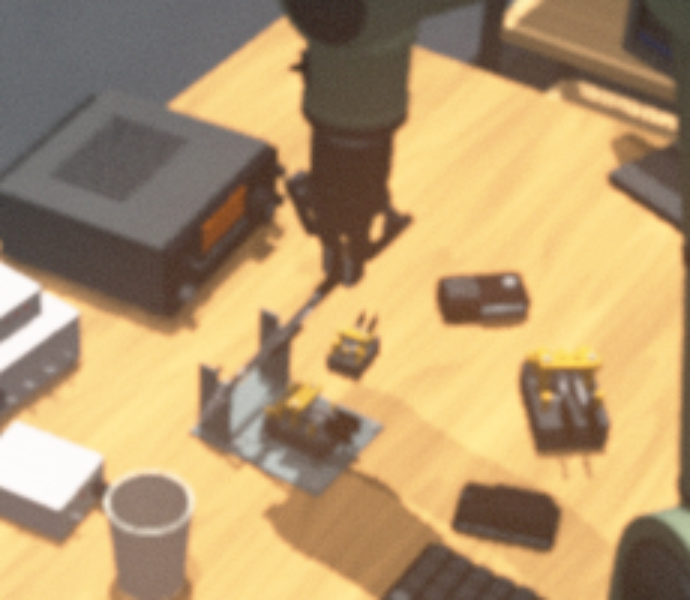

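Emit:
{"api": "servo_tool", "payload": {"targets": [[[0, 0.28, -0.18], 0], [[0, 0.29, -0.16], 0], [[0, 0.31, -0.13], 0], [[0, 0.32, -0.1], 0], [[0, 0.33, -0.07], 0], [[0, 0.33, -0.04], 0], [[0, 0.33, 0], 0], [[0, 0.33, 0.03], 0], [[0, 0, 0], 0]]}}

```text
clock: 7.68
position: [0.6343, -0.2493, 0.2484]
tool_rot: [-3.138, -0.001, 1.558]
force: [2.6, -2.8, -21.2]
grip_width: 0.0126
```

```bash
python3 - <<'E'
from h import *
go([.604-.186*np.cos(1.8),-.246,.0527+.0043+.186*np.sin(1.8)],np.pi/2-.01)
E
```

```text
t 7.67 pos [ 0.6343 -0.2493  0.2484] rpy [-3.1382e+00 -7.0000e-04  1.5583e+00] q [ 0.52  0.62 -0.39  1.4   0.24  1.17  0.09] F [  2.6  -2.8 -21.2] w 0.0126
units xyz: [0.069 0.238 0.205] turn: -0.028
```

Emit:
{"api": "servo_tool", "payload": {"targets": [[[0, 0.15, 0.08], 0], [[0, 0.12, 0.08], 0], [[0, 0, 0], 0]]}}

```text
clock: 8.05
position: [0.6503, -0.2495, 0.2443]
tool_rot: [3.137, 0.001, 1.558]
force: [6.4, -2.9, 2.1]
grip_width: 0.0128
```

Emit:
{"api": "servo_tool", "payload": {"targets": [[[0, 0, 0], 0], [[0, 0, 0], 0], [[0, 0, 0], 0], [[0, 0, 0], 0]], "gripper": 0}}

```text
clock: 8.55
position: [0.6482, -0.2493, 0.2428]
tool_rot: [-3.142, -0.0, 1.558]
force: [-0.1, -0.6, -0.9]
grip_width: 0.043
```

```bash
python3 - <<'E'
from h import *
go([.645,-.246,.35],np.pi/2-.01)
cv2.imwrite("pics/wrist3.png",bot.grab_frame("wrist"))
E
```

```text
t 8.55 pos [ 0.6482 -0.2493  0.2428] rpy [-3.1415 -0.      1.5582] q [ 0.51  0.65 -0.38  1.37  0.25  1.17  0.09] F [-0.1 -0.6 -0.9] w 0.043
units xyz: [ 0.065 -0.065 -2.144] turn: -0.029
```

View pics/wrist3.png

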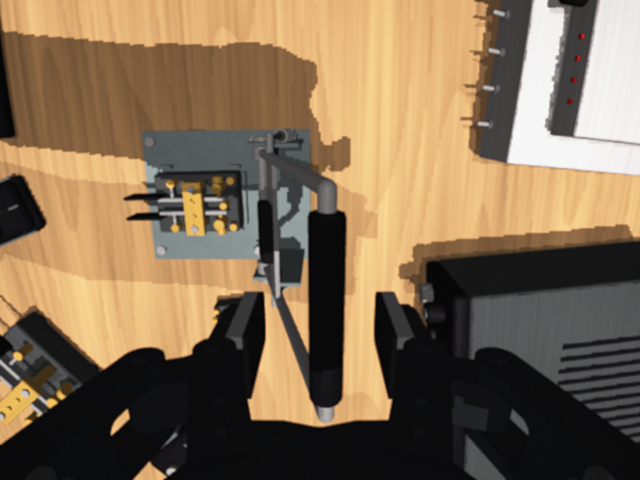

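Emit:
{"api": "servo_tool", "payload": {"targets": [[[0, 0, -0.6], 0], [[0, 0, -0.8], 0], [[0, -0.56, 0], 0], [[0, -0.56, 0], 0], [[0, -0.56, 0], 0], [[0, -0.56, 0], -1], [[0, 0, 0], -1], [[0, 0, 0], -1], [[0, 0, 0], -1], [[0, 0, 0], -1], [[0, 0, 0], -1], [[0, 0, 0], -1]]}}

```text
clock: 10.1
position: [0.5362, -0.2479, 0.3129]
tool_rot: [3.142, 0.0, 2.172]
force: [-0.9, 0.2, 0.1]
grip_width: 0.0424
```

Emit:
{"api": "servo_tool", "payload": {"targets": [[[0, 0, 0], -1], [[0, 0, 0], -1], [[0, 0, 0], -1], [[0, 0, 0], -1], [[0, 0, 0], -1], [[0, 0, 0], -1], [[0, 0, 0], -1], [[0, 0, 0], -1], [[0, 0, 0], -1], [[0, 0, 0], -1], [[0, 0, 0], -1], [[0, 0, 0], 0]], "gripper": 1}}

```text
clock: 11.6
position: [0.5362, -0.248, 0.3128]
tool_rot: [3.141, 0.0, 3.128]
force: [-1.3, -0.7, 0.5]
grip_width: 0.0854
```

```bash
python3 - <<'E'
from h import *
go([.5365,-.2465,.15],np.pi-.01)
c=bot.get_calibration("wrist")
cv2.imwrite("pics/wrist4.png",bot.grab_frame("wrist"))
im=bot.grab_frame("side");cv2.imwrite("pics/side2.png",cv2.resize(im[80:280,250:480],None,fx=3,fy=3))
im=bot.grab_frame("top");cv2.imwrite("pics/top2.png",im)
print(proj(c,(.5365,-.2465,.031)),proj(c,(.478,-.246,.042)))
np.save("w4.npy",c['pose'])
E
```

```text
t 11.6 pos [ 0.5362 -0.248   0.3128] rpy [3.1415 0.     3.1284] q [ 0.85  0.48 -0.75  1.56  0.34  1.24  1.6 ] F [-1.3 -0.7  0.5] w 0.0854
units xyz: [-0.005  0.029  3.256] turn: -0.036
[319.95728888 192.36330594] [319.70361903 137.10160064]
```

View pics/wrist4.png

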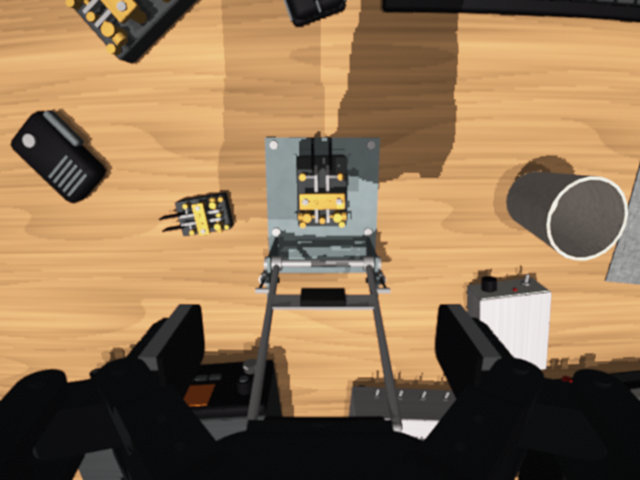

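View pics/side2.png

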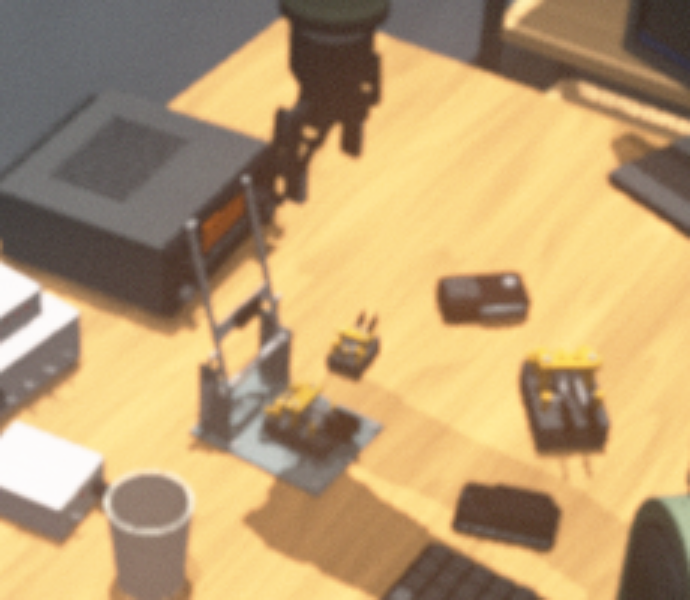

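```bash
python3 - <<'E'
from h import *
im=cv2.imread("pics/wrist4.png");cv2.imwrite("pics/crop4.png",cv2.resize(im[125:255,250:400],None,fx=5,fy=5,interpolation=cv2.INTER_CUBIC))
E
```

```text
(no output)
```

View pics/crop4.png

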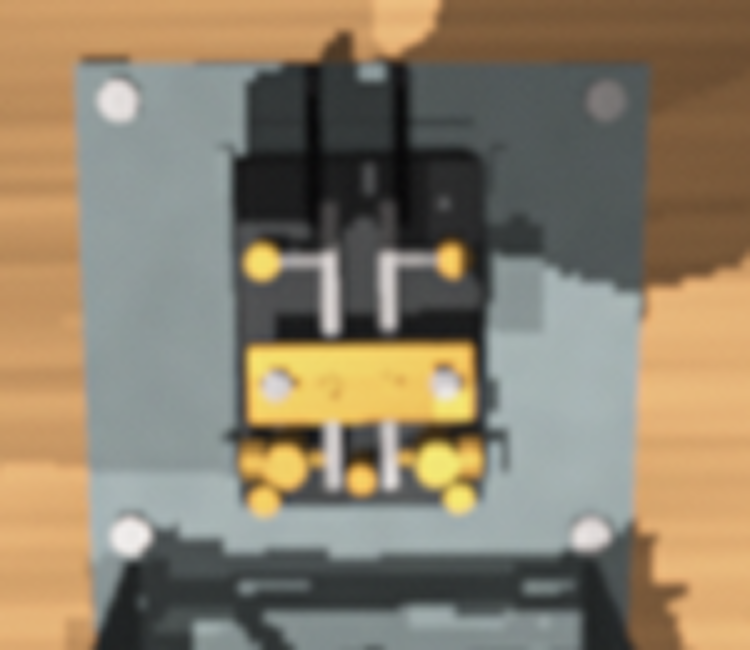

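```bash
python3 - <<'E'
from h import *
c=bot.get_calibration("wrist")
T=lambda u,v:(250+(u+.5)/5-.5,125+(v+.5)/5-.5)
q=[onz(c,T(*p),.031) for p in [(235,152),(486,152),(481,500),(242,500)]]
print(np.array(q).round(4),np.mean(q,0))
for i in range(4): d=q[(i+1)%4]-q[i];print(np.linalg.norm(d).round(4),np.arctan2(d[1],d[0]).round(3))
q=[onz(c,T(*p),.004) for p in [(78,64),(648,64)]];print(np.array(q).round(4),np.mean(q,0))
t=bot.get_calibration("top")
im=cv2.imread("pics/top2.png");cv2.imwrite("pics/crop_top2.png",cv2.resize(im[185:300,385:505],None,fx=5,fy=5,interpolation=cv2.INTER_CUBIC))
E
```

```text
[[ 0.4964 -0.2705  0.031 ]
 [ 0.4972 -0.2176  0.031 ]
 [ 0.5728 -0.2185  0.031 ]
 [ 0.572  -0.2712  0.031 ]] [ 0.53462292 -0.24448015  0.031     ]
0.0529 1.556
0.0756 -0.012
0.0527 -1.586
0.0756 3.132
[[ 0.4785 -0.3063  0.004 ]
 [ 0.4804 -0.1799  0.004 ]] [ 0.47945001 -0.24308232  0.004     ]
```

View pics/crop_top2.png

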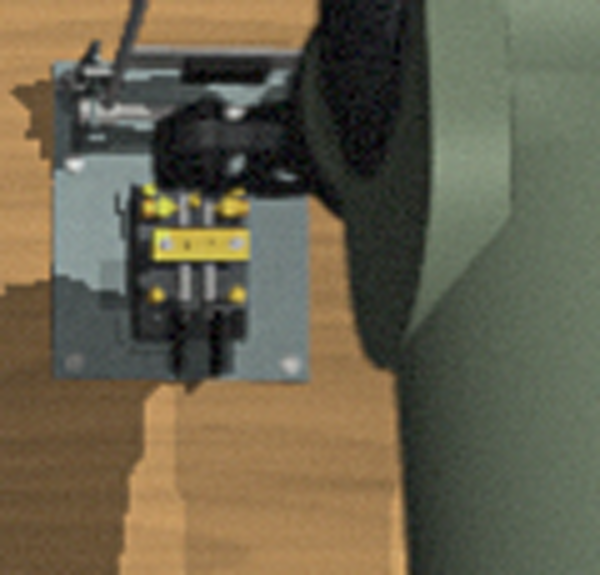

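```bash
python3 - <<'E'
from h import *
c=bot.get_calibration("wrist");o=bot.observe();p=o['position']
cw,sn=np.cos(o['tool_rot'][2]),np.sin(o['tool_rot'][2])
R=np.array([[cw,sn,0],[sn,-cw,0],[0,0,-1]])
for h in (.0425,.0213):
  for z in (0,-.005,-.013): print(h,z,proj(c,p+R@np.array([.011,h,z])).round(1),proj(c,p+R@np.array([.011,-h,z])).round(1))
im=cv2.imread("pics/wrist4.png");cv2.imwrite("pics/c4f.png",cv2.resize(im[280:400,100:540],None,fx=1.8,fy=1.8))
go([.5355,-.245,.06],np.pi-.012)
E
```

```text
0.0425 0 [427.1 285.3] [209.1 285.5]
0.0425 -0.005 [430.6 290.5] [205.7 290.7]
0.0425 -0.013 [436.5 299.5] [199.6 299.7]
0.0213 0 [373.  285.5] [263.3 285.6]
0.0213 -0.005 [374.7 290.8] [261.5 290.9]
0.0213 -0.013 [377.7 299.8] [258.4 299.9]
t 11.75 pos [ 0.5363 -0.2479  0.3128] rpy [-3.1416e+00  1.0000e-04  3.1270e+00] q [ 0.85  0.48 -0.75  1.56  0.34  1.24  1.6 ] F [-0.7  0.8 -0.2] w 0.0853
units xyz: [0.016 0.058 5.057] turn: -0.029
```

View pics/c4f.png

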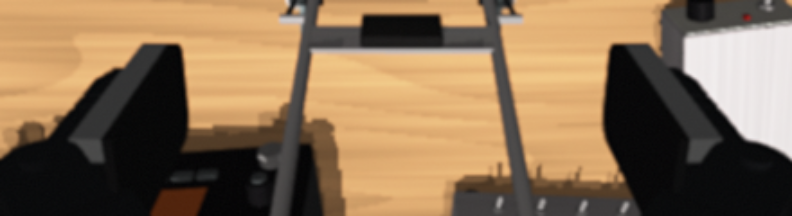

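Emit:
{"api": "servo_tool", "payload": {"targets": [[[0.02, 0.06, 0.5], 0], [[0, 0, 0.7], 0], [[0, 0, 0.7], 0], [[0, 0, 0.7], 0], [[0, 0, 0.7], 0], [[0, 0, 0.7], 0], [[0, 0, 0.6], 0], [[0, 0, 0.4], 0], [[0, 0, 0], 0], [[0, 0, 0], 0]]}}

```text
clock: 13.0
position: [0.5359, -0.245, 0.0638]
tool_rot: [-3.141, 0.001, 3.129]
force: [-0.3, -0.3, 0.5]
grip_width: 0.0853
```

```bash
python3 - <<'E'
from h import *
go([.5355,-.245,.001],np.pi-.012)
c=bot.get_calibration("wrist")
cv2.imwrite("pics/wrist5.png",bot.grab_frame("wrist"))
E
```

```text
t 13.0 pos [ 0.5359 -0.245   0.0638] rpy [-3.1412e+00  1.2000e-03  3.1287e+00] q [ 0.74  0.76 -0.6   1.8   0.59  0.78  1.39] F [-0.3 -0.3  0.5] w 0.0853
units xyz: [ 8.000e-03 -1.000e-03  1.257e+00] turn: -0.011
```

View pics/wrist5.png

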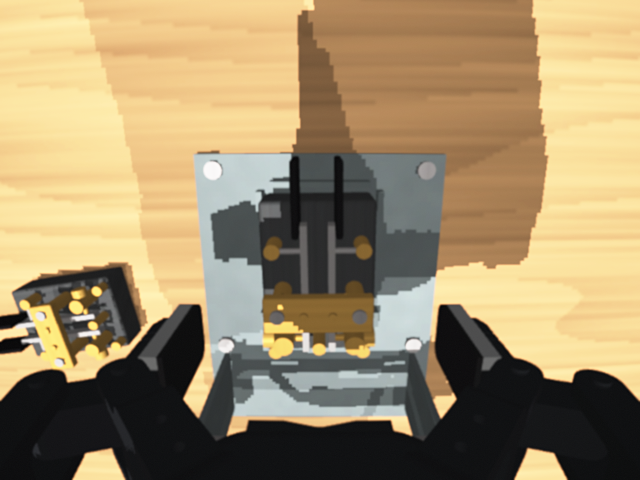

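Emit:
{"api": "servo_tool", "payload": {"targets": [[[0, 0, 0.45], 0], [[0, 0, 0.4], 0], [[0, 0, 0.25], 0], [[0, 0, 0.14], 0], [[0, 0, 0], 0], [[0, 0, 0], 0]]}}

```text
clock: 13.8
position: [0.5356, -0.2449, 0.0012]
tool_rot: [-3.141, 0.001, 3.129]
force: [0.3, 0.3, -0.5]
grip_width: 0.0856
```

```bash
python3 - <<'E'
from h import *
go([.5355,-.245,.001],np.pi-.012)
cv2.imwrite("pics/wrist6.png",bot.grab_frame("wrist"))
E
```

```text
t 13.8 pos [ 0.5356 -0.2449  0.0012] rpy [-3.1414e+00  6.0000e-04  3.1289e+00] q [ 0.7   0.85 -0.54  1.81  0.66  0.67  1.33] F [ 0.3  0.3 -0.5] w 0.0856
units xyz: [ 0.002 -0.001  0.004] turn: -0.007
```

View pics/wrist6.png

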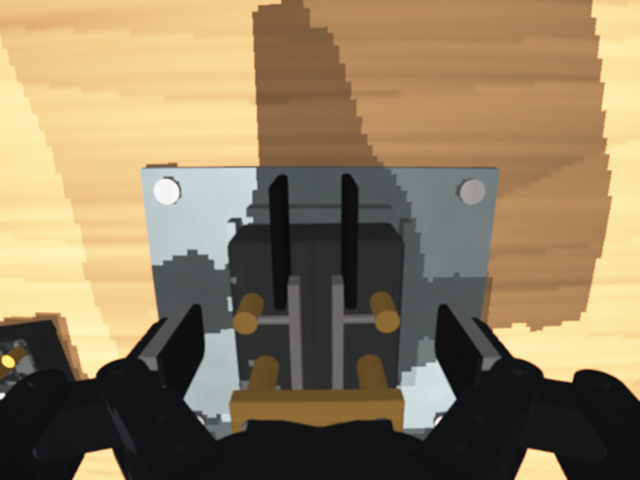

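The base (columns 230–403) sits centred between the open pads (204 and 438). I'll close at 60 N.

Emit:
{"api": "servo_tool", "payload": {"targets": [[[0, 0, 0], 0], [[0, 0, 0], 0], [[0, 0, 0], 0], [[0, 0, 0], 0], [[0, 0, 0], 0], [[0, 0, 0], 0]], "gripper": -1, "newtons": 60}}

```text
clock: 14.6
position: [0.5355, -0.245, 0.0014]
tool_rot: [-3.141, 0.0, 3.129]
force: [-3.2, 0.3, 8.3]
grip_width: 0.0532
```

Emit:
{"api": "servo_tool", "payload": {"targets": [[[0, 0, -0.1], 0], [[0, 0, -0.2], 0], [[0, 0, -0.2], 0], [[0, 0, 0], 0]]}}

```text
clock: 15.1
position: [0.5358, -0.2451, 0.0268]
tool_rot: [-3.141, 0.001, 3.129]
force: [0.2, -0.5, -4.6]
grip_width: 0.053
```

```bash
python3 - <<'E'
from h import *
go([.5355,-.245,.2],np.pi-.012)
cv2.imwrite("pics/wrist7.png",bot.grab_frame("wrist"))
E
```

```text
t 15.1 pos [ 0.5358 -0.2451  0.0268] rpy [-3.1410e+00  1.3000e-03  3.1288e+00] q [ 0.72  0.81 -0.57  1.81  0.63  0.72  1.35] F [ 0.2 -0.5 -4.6] w 0.053
units xyz: [ 5.000e-03  2.000e-03 -3.464e+00] turn: -0.009
```

View pics/wrist7.png

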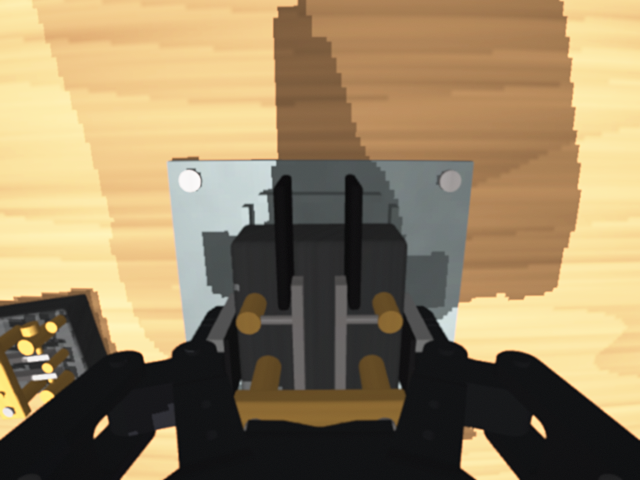

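Emit:
{"api": "servo_tool", "payload": {"targets": [[[0, 0, -0.5], 0], [[0, 0, -0.7], 0], [[0, 0, -0.7], 0], [[0, 0, -0.7], 0], [[0, 0, -0.6], 0], [[0, 0, -0.3], 0], [[0, 0.4, 0], 0], [[-0.1, 0.7, 0], 0], [[-0.1, 0.8, 0], 0], [[-0.1, 0.8, 0], 0], [[-0.1, 0.8, 0], 0], [[-0.1, 0.8, 0], 0]]}}

```text
clock: 16.65
position: [0.5624, -0.0282, 0.1997]
tool_rot: [3.141, -0.002, 3.13]
force: [1.7, 0.5, -3.9]
grip_width: 0.053
```

Emit:
{"api": "servo_tool", "payload": {"targets": [[[-0.1, 0.8, 0], 0], [[-0.1, 0.8, 0], 0], [[-0.1, 0.8, 0], 0], [[-0.1, 0.8, 0], 0], [[0, 0.7, 0], 0], [[0, 0.4, 0], 0.6], [[0, 0, 0], 0.6], [[0, 0, 0], 0], [[0, 0, 0], 0]]}}

```text
clock: 17.77
position: [0.5854, 0.1844, 0.2002]
tool_rot: [-3.141, -0.001, 3.025]
force: [0.2, 0.4, -4.6]
grip_width: 0.0527
```

```bash
python3 - <<'E'
from h import *
go([.583,.196,.1],np.pi-.12)
cv2.imwrite("pics/wrist8.png",bot.grab_frame("wrist"))
im=bot.grab_frame("side");cv2.imwrite("pics/side8.png",im)
im=bot.grab_frame("top");cv2.imwrite("pics/top8.png",im)
E
```

```text
t 17.77 pos [0.5854 0.1844 0.2002] rpy [-3.1412e+00 -8.0000e-04  3.0254e+00] q [ 0.07  0.62 -0.71  1.64  0.45  1.05  0.68] F [ 0.2  0.4 -4.6] w 0.0527
units xyz: [0.074 0.225 2.004] turn: 0.044
```

View pics/wrist8.png

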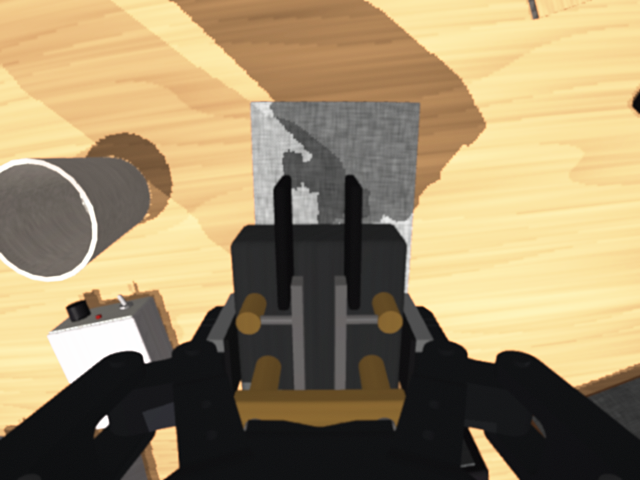

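View pics/side8.png

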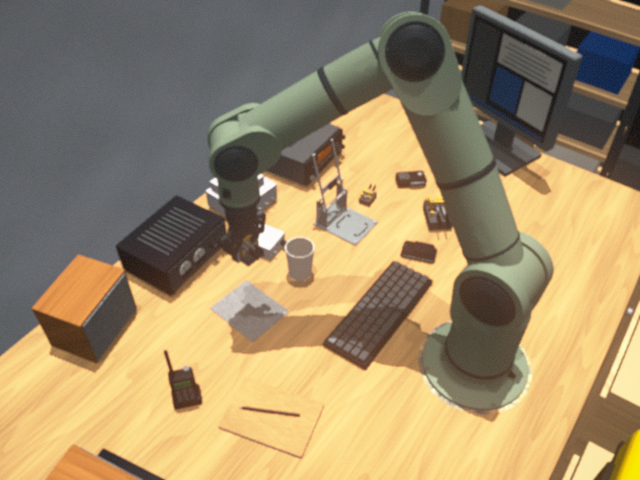

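```bash
python3 - <<'E'
from h import *
c=bot.get_calibration("wrist")
a=onz(c,(251,102),.003);b=onz(c,(420,102),.003);print(a,b,np.linalg.norm(a-b))
d=(b-a)/np.linalg.norm(b-a);x=np.array([d[1],-d[0],0]);print("center",(a+b)/2+x*.085,"yaw",np.arctan2(x[1],x[0]))
E
```

```text
[0.49068567 0.13978033 0.003     ] [0.5066817  0.27761521 0.003     ] 0.13875996673230234
center [0.58311701 0.1988991  0.003     ] yaw -0.11553533561750175
```

Emit:
{"api": "servo_tool", "payload": {"targets": [[[0.07, 0.24, 0], 0], [[0, 0, 0.5], 0], [[0, 0, 0.6], 0], [[0, 0, 0.6], 0], [[0, 0, 0.6], 0], [[0, 0, 0.6], 0], [[0, 0, 0.4], 0], [[0, 0, 0.3], 0], [[0, 0, 0.15], 0], [[0, 0, 0], 0], [[0, 0, 0], 0]]}}

```text
clock: 19.3
position: [0.5841, 0.1971, 0.014]
tool_rot: [3.141, 0.001, 3.024]
force: [0.7, -1.0, -4.6]
grip_width: 0.0529
```

```bash
python3 - <<'E'
from h import *
go([.583,.197,.0005],np.pi-.117)
cv2.imwrite("pics/wrist9.png",bot.grab_frame("wrist"))
E
```

```text
t 19.3 pos [0.5841 0.1971 0.014 ] rpy [3.1411e+00 9.0000e-04 3.0242e+00] q [-0.05  0.86 -0.57  1.73  0.64  0.74  0.51] F [ 0.7 -1.  -4.6] w 0.0529
units xyz: [ 0.021 -0.003  0.271] turn: -0.005
```

View pics/wrist9.png

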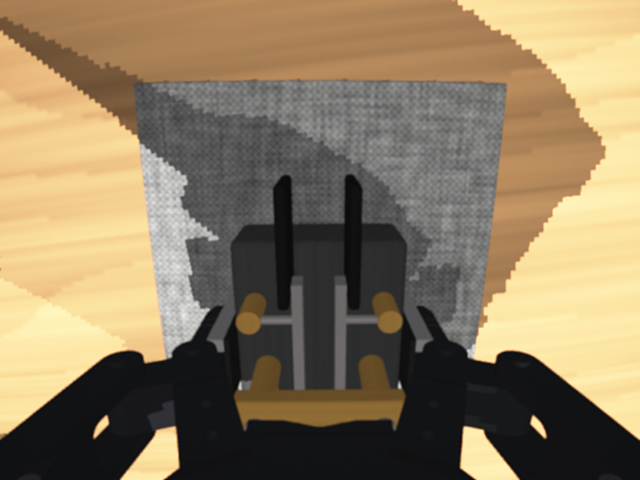

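The mat (front corners at 135,83 and 506,84) is square and centred around the paddle. I'll lower it slowly and watch the force.

Emit:
{"api": "servo_tool", "payload": {"targets": [[[0, 0, 0.06], 0], [[0, 0, 0.06], 0], [[0, 0, 0.05], 0], [[0, 0, 0.04], 0], [[0, 0, 0.03], 0], [[0, 0, 0], 0], [[0, 0, 0], 0]]}}

```text
clock: 20.23
position: [0.5837, 0.1969, 0.0014]
tool_rot: [3.142, 0.0, 3.024]
force: [0.1, -0.1, -4.5]
grip_width: 0.0529
```

Emit:
{"api": "servo_tool", "payload": {"targets": [[[0, 0, 0.02], 0], [[0, 0, 0], 0], [[0, 0, 0.02], 0], [[0, 0, 0], 0], [[0, 0, 0], 0]]}}

```text
clock: 20.85
position: [0.5838, 0.1969, 0.0004]
tool_rot: [-3.141, 0.001, 3.024]
force: [-6.7, -2.8, 18.3]
grip_width: 0.053
```

Emit:
{"api": "servo_tool", "payload": {"targets": [[[0, 0, -0.02], 0], [[0, 0, 0], 0]]}}

```text
clock: 21.1
position: [0.5837, 0.1969, 0.0004]
tool_rot: [3.142, 0.0, 3.024]
force: [-1.6, -1.0, 1.8]
grip_width: 0.0536
```

Emit:
{"api": "servo_tool", "payload": {"targets": [[[0, 0, 0], 0], [[0, 0, 0], 0], [[0, 0, 0], 0], [[0, 0, 0], 0], [[0, 0, 0], 0], [[0, 0, 0], 0]], "gripper": 1}}

```text
clock: 21.85
position: [0.5837, 0.1969, 0.0003]
tool_rot: [3.142, 0.0, 3.024]
force: [0.7, 0.2, -0.0]
grip_width: 0.0858
```

Emit:
{"api": "servo_tool", "payload": {"targets": [[[0, 0, -0.1], 0], [[0, 0, -0.3], 0], [[0, 0, -0.5], 0], [[0, 0, -0.7], 0], [[0, 0, -0.7], 0], [[0, 0, -0.7], 0], [[0, 0, -0.7], 0], [[0, 0, -0.3], 0], [[0, 0, 0], 0], [[0, 0, 0], 0]]}}

```text
clock: 23.1
position: [0.5832, 0.1966, 0.1993]
tool_rot: [-3.141, -0.001, 3.024]
force: [0.5, 0.7, -0.5]
grip_width: 0.0852
```

```bash
python3 - <<'E'
from h import *
go([.583,.197,.2],np.pi-.117)
cv2.imwrite("pics/wrist10.png",bot.grab_frame("wrist"))
im=bot.grab_frame("side");cv2.imwrite("pics/side10.png",im)
E
```

```text
t 23.1 pos [0.5832 0.1966 0.1993] rpy [-3.1409e+00 -1.3000e-03  3.0243e+00] q [ 0.04  0.63 -0.71  1.63  0.45  1.05  0.66] F [ 0.5  0.7 -0.5] w 0.0852
units xyz: [ 0.006  0.008 -0.015] turn: -0.004
```

View pics/wrist10.png

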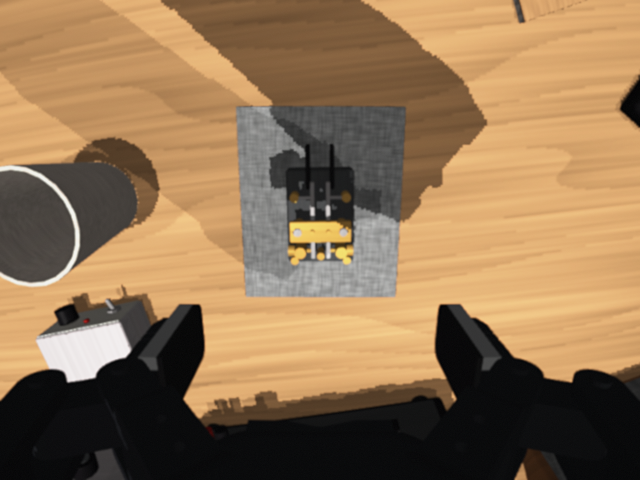

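View pics/side10.png

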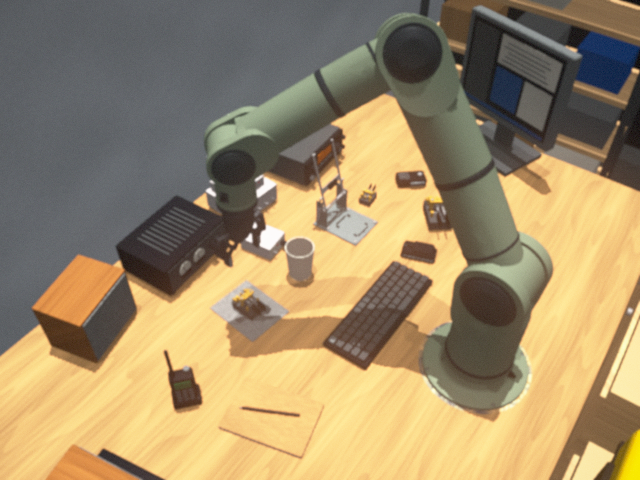

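```bash
python3 - <<'E'
from h import *
c=bot.get_calibration("wrist")
a=onz(c,(287,169),.03);b=onz(c,(354,168),.03);d=(b-a)/np.linalg.norm(b-a);x=np.array([d[1],-d[0],0])
print("paddle",(a+b)/2+x*.038,"yaw",np.arctan2(x[1],x[0]))
m=np.mean([onz(c,p,.003) for p in [(237,107),(406,107),(396,296),(246,296)]],0);print("mat",m)
print(bot.job_done())
E
```

```text
paddle [0.58351703 0.19864399 0.03      ] yaw -0.10294456872776223
mat [0.58201062 0.19904824 0.003     ]
the job is handed in; nothing more can be done
None
```

I handed the job in at about 23 s. `job_done()` gives no verdict, so everything below comes from my own measurements.

I lifted the hold-down bar by its sleeve at 25 N until it was at or near its stop, then let go; it stayed open by itself. I then took the middle-sized paddle (base measured about 76 × 53 mm) out of the cradle by its base. I carried it over the cup and lowered it onto the mat.

**Last checks:**
- **Position:** the paddle is within 2 mm of the mat's centre and upright.
- **Squareness:** it is turned about 0.01 rad from square, with the finger pieces towards the operator.
- **Bar and bench:** the bar is standing open. The cup, keyer and other things look unmoved in the last side picture.
- **Gripper:** it is clear and about 0.2 m up, with the force readings near zero.

**What didn't go smoothly:**
- **Bar lift:** my path and the bar's arc disagreed by about 4 mm partway up. The sideways force reached about 30 N, so I corrected the path.
- **Setting down:** the paddle pressed onto the mat with about 20 N for a moment before I eased off and opened the gripper.

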